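# Start the lock screw in the microscope foot

## Robot

A 6-joint arm with a two-finger parallel gripper is mounted at the origin on the work surface. World frame = base frame: x ahead of the robot, y to its left, z up, the work surface at z = 0. Lengths are in mm, angles in rad, forces in N, time in s.
With the tool pointing down it reaches from about 350 to 775 mm from the base axis. Payload 7.3 kg.
Tool frame: the origin (TCP) lies on the front face of the gripper's body, between the roots of the fingers; the fingertips stand 66 mm ahead of it and the grasp point (between the pads) lies 47 mm ahead of it (bot.tip_extent is the distance from the TCP to the fingertips, in mm); z points along the fingers, y is the line along which they close (so a half turn about z gives the same grasp; the last joint's range is limited). The gripper opens to 92 mm and grips with 3 to 60 N. Pads are 19 mm wide; open, the fingers measure 130 mm over their backs; the gripper's body (75 mm by 190 mm) begins 47 mm behind the grasp point.
Start: joints at [-1.398, 0.342, 1.524, -0, 1.275, -0.146], TCP at [164.571, -498.553, 292.241] pointing down, gripper open.
Joint ranges: [-2.53, 2.53], [-0.77, 2.02], [0.04, 2.7], [-1, 4.14], [0.28, 2.66], [-3.11, 3.11]. Speed limits (rad/s): [2.57, 2.57, 3.14, 3.14, 3.14, 3.14].

## Interface

Orientations are given as [roll, pitch, yaw] about the fixed x, y, z axes, in that order (R = Rz(yaw) Ry(pitch) Rx(roll)).
In Python, from plant import readout, viewer, order, bot gives the robot as it stands.
- The arm moves only by the shell command python3 -m creep 'ROWS'. ROWS is text: rows parted by semicolons, each of 7 numbers parted by spaces: the shift along the world's x, y, z in m, then the turn, a rotation vector about the world's x, y, z in rad, then the opening in per cent of the stroke, from 0 (shut) to 100 (fully open). A call has 1 to 8 rows; each row shifts and turns the commanded pose from where the row before left it; what a row does not reach is not made up. A row lasts 1/12 s, in which the tool goes at most 41.7 mm and 7.16 degrees, less where a joint would pass 70% of its speed; a pose out of reach is approached as far as the arm can. A call is refused whole if a number of a shift passes 0.0417 or a number of a turn 0.125, either way. A call with a gripper value outside its range is refused whole. The fingers move at their own pace and stop on an object; the grip force is fixed at half the most. Time passes only in rows, so rows that do not move let the fingers close. It gives the time, the measured TCP pose, the force, the opening and the grip force at its end, in the units of the state.
- readout.get_obs(): the state, without advancing time (a new reading comes with each control period).
- viewer.capture(name): name is "side" or "top"; returns the picture (420x560x3 uint8, red, green, blue); there is no depth.
- viewer.camera_info(name): a dict with "fx", "fy", "cx", "cy" (pixels), "origin" and "rotation" of the camera in the world. Camera axes: x right, y up, looking along -z (the intrinsics and any distortion apply to the point x, -y, -z); pixel columns grow to the right and rows downward; lengths in mm; the calibration is good to about 2 mm. A picture is of the moment at which its call begins. camera_info takes no time and is no camera call.
- order.close_job(): hands the job in; it is judged then, once.
The state is a dict: "time": time; "joint_positions": joint angles; "dq": joint speeds; "tau": joint torques, N m; "tool_pos": TCP position; "tcp_rot": TCP orientation; "contact_force": force on the tool from outside, world axes, zero at the start; "moment": the same for the moment, N m; "grip_width": finger opening in mm; "finger_force": force on a finger pad.
Only numpy, scipy, OpenCV 4.12 (cv2) and the standard library are available. Lean on these libraries where they do the work, as an engineer would, in place of code of your own. Each camera call takes 0.05 s, during which the arm holds its last target. There are 200 camera calls.

## Task

Take the long screw with the straight bar handle out of the rack and lower it upright, bar along the long side of the cream microscope foot, into the deep well in the foot's top until its blade drops fully home in the threaded insert at the bottom. Then turn the screw clockwise, seen from above, by about a quarter turn so that the insert takes it, and let go of it.

Things in the scene. Friction and masses are not known exactly. Their poses are not given: they have to be found in the camera images.
- bar_screw: Steel screw, 130 mm tall, 130-250 g, the one of three in the rack whose grey handle is a straight bar. Origin: centre of its lowest end; z up the shank. Blade with rounded end, 14.5 mm along x, 6 along y, up to z=18; shank dia 16 to z=110; bar 64 along x, 16 along y, z=110 to 130: grip across its 16 mm at z=120. It starts upright (leaning up to 2 deg), its lowest 62 mm in the rack.
- rack: Fixed aluminium block, 250 mm along x, 70 along y, 70 high; origin: centre of the underside. Three holes, 18 mm wide, 62 deep, at x = -85, 0 and 85 mm, hold three like steel screws with grey handles: straight bar, round knob (36 mm) and four-armed cross (46 mm), in any order.
- well (a point): Centre of the well's mouth, on top of the fixed cream foot (160 mm along x, 120 along y, 100 high; low lamp housing beyond its +x end). x: long side, shown by an engraved line; z up. Well 22 mm wide, 5 mm chamfer. Brass insert at the bottom: slot along x, 10 mm wide, lips 74 mm and floor 88 mm below the mouth. Blade enters with the bar along x, either way round, within 10 deg; home: lowest end at -88.
- insert (a joint): Turn of the threaded insert in rad: 0 at the start (slot along the foot's long side), growing clockwise seen from above to a stop at 1.75; it cannot turn the other way. The screw's blade turns it against a friction of 0.03 N m and it stays where left. The blade has up to 17 degrees of play in the slot: a quarter turn of the bar gives about 1.2 to 1.6 rad.
Things that resemble listed ones, but are neither listed nor needed, are in the scene too. Leave any blue or red look-alike of the bar_screw alone.

How it is judged (in metres and radians):
At the end, for the whole second after the job is handed in: The bar-handled screw stands upright (within 10 degrees) in the well, its lowest end within 10 mm of the well's axis and at least 81 mm below the mouth (home is 88 mm), the insert has been turned clockwise by more than 0.9 rad, and the screw is at rest and released (z of bar_screw in the frame of well below -0.081 m and horizontal distance between bar_screw and well below 0.01 m and angle between bar_screw's own z axis and vertical below 0.175 rad and value of joint insert above 0.9 rad and linear speed of bar_screw below 0.02 m/s); the robot touches nothing.
It also fails if it takes over 42 s, if anything falls off the work surface, if the arm or the gripper's body presses on something with over 40 N, if the wrist force passes 120 N, or if a joint passes its speed limit or range.

## Working session

There is one attempt and no reset: what is moved stays moved. The work goes in short steps, Python scripts to look and compute and a shell command to move; the robot and the scene stay as the last step left them, time stands still between calls to the robot, and variables do not carry over. Pictures are saved under pics/ and viewed, at most 10 in all, crops included, and the job is handed in when it is done.

```bash
mkdir -p pics; ls
python3 - <<'E'
from plant import readout, viewer, order, bot
import cv2,numpy as np
for n in("top","side"):
    im=viewer.capture(n); cv2.imwrite(f"pics/{n}0.png",im[:,:,::-1]); i=viewer.camera_info(n); print(n,i)
print(readout.get_obs())
E
```

```text
pics
top {'fx': 481.02020037749975, 'fy': 481.02020037749975, 'cx': 279.5113021007652, 'cy': 214.15592813252886, 'origin': array([ 405.39572355,  -12.79281334, 1101.19488287]), 'rotation': array([ 0.06077331,  0.0147669 , -1.56912782])}
side {'fx': 385.14771145516556, 'fy': 385.14771145516556, 'cx': 279.7421889845549, 'cy': 209.88229362822173, 'origin': array([337.25022022, 414.85029516, 580.45727843]), 'rotation': array([ 0.76397113, -0.00328397, -2.85040946])}
{'time': 0.1, 'joint_positions': array([-1.39798641e+00,  3.42641359e-01,  1.52493283e+00,  1.57119403e-05,
        1.27542611e+00, -1.45996559e-01]), 'dq': array([-0.00078373, -0.00279534, -0.00288486,  0.00065278, -0.00051291,
       -0.00065263]), 'tau': array([ 1.54604379e-03, -4.32004488e+01, -2.44694155e+01,  7.18600536e-02,
        5.26015169e-02, -5.27186035e-05]), 'tool_pos': array([ 164.52945694, -498.2525821 ,  291.6165177 ]), 'tcp_rot': array([-3.14020217e+00, -2.19646771e-04,  3.18801740e-01]), 'contact_force': array([-0.04783976, -0.07682147,  0.16582765]), 'moment': array([ 0.04856309, -0.01994961, -0.01787509]), 'finger_force': 0.0, 'grip_width': 91.80862171575379}
```

View pics/top0.png

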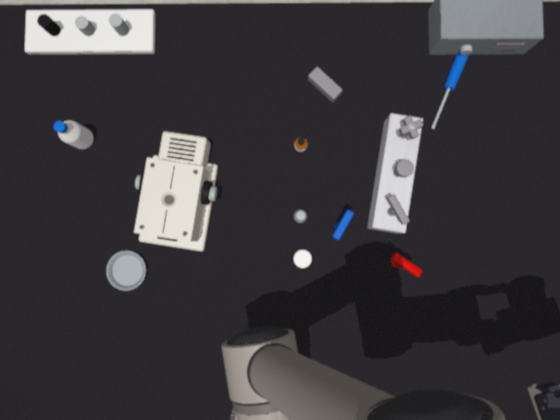

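View pics/side0.png

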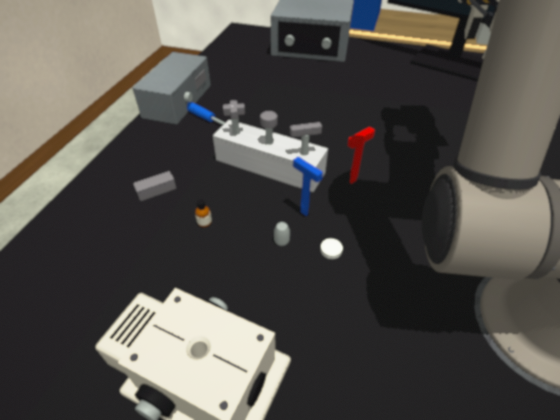

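The bar lookalikes in the top view are the grey bar in the rack (398,208), the blue bar (343,225), the red bar (406,265), the grey block on the table (325,84), the knob (404,168) and the cross (410,128). I choose the grey bar in the rack at (398,208), and will check it in a close crop.

```bash
cat > h.py <<'E'
from plant import readout, viewer, order, bot
import cv2,numpy as np
from scipy.spatial.transform import Rotation as R
def cam(n):
    i=viewer.camera_info(n); return i,R.from_euler('xyz',i['rotation']).as_matrix()
def ray(n,u,v):
    i,M=cam(n); return np.array(i['origin']),M@np.array([(u-i['cx'])/i['fx'],-(v-i['cy'])/i['fy'],-1])
def at(n,u,v,z):
    o,d=ray(n,u,v); return (o+d*(z-o[2])/d[2])
def proj(n,p):
    i,M=cam(n); c=M.T@(np.array(p)-i['origin']); return np.array([i['cx']-i['fx']*c[0]/c[2], i['cy']+i['fy']*c[1]/c[2]])
def crop(im,x,y,w,h,s): return cv2.resize(im[y:y+h,x:x+w],None,fx=s,fy=s,interpolation=cv2.INTER_CUBIC)
E
python3 - <<'E'
from h import *
t=cv2.imread('pics/top0.png');s=cv2.imread('pics/side0.png')
a=crop(t,360,105,80,140,4);b=crop(t,125,125,100,140,4)
cv2.imwrite('pics/c1.png',np.hstack([a,b]))
cv2.imwrite('pics/c2.png',np.hstack([crop(s,205,90,180,140,2.5),crop(s,120,280,140,140,2.5)]))
E
```

```text
(no output)
```

View pics/c1.png

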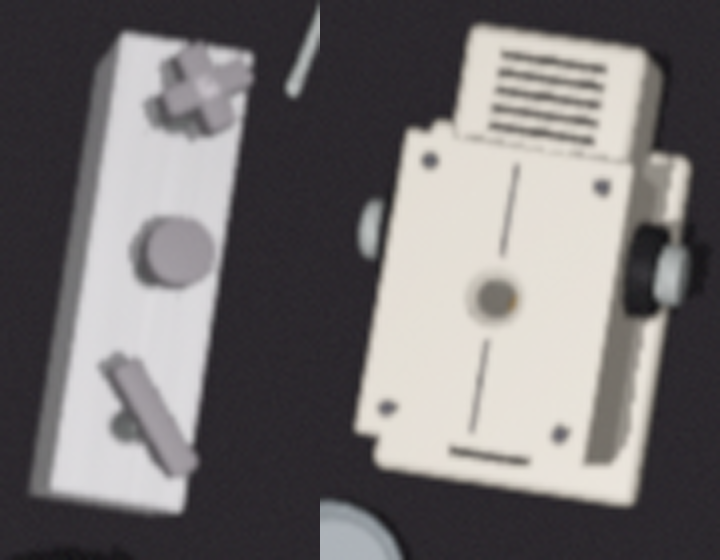

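View pics/c2.png

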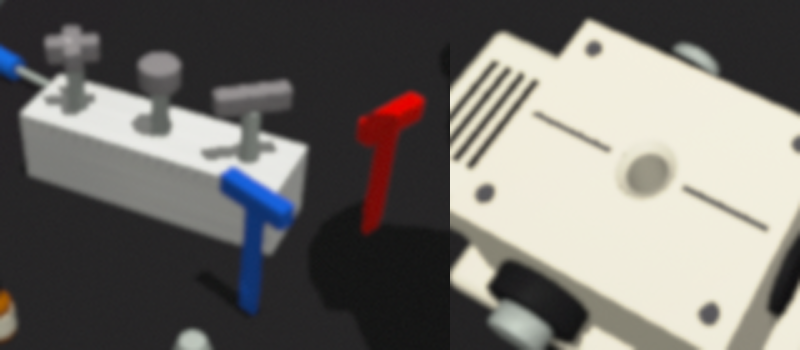

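Run:
```python
from h import *
np.set_printoptions(precision=1,suppress=True)
P=lambda x,y:(360+x/4-.4,105+y/4-.4); Q=lambda x,y:(125+(x-320)/4-.4,125+y/4-.4)
a,b=at('top',*P(120,358),138),at('top',*P(183,470),138);print('bar',a,b,(a+b)/2,np.degrees(np.arctan2(*(b-a)[1::-1])))
c=[at('top',*P(x,y),70) for x,y in((122,32),(252,52),(184,512),(50,490))];print('rack',c,np.mean(c,0))
d=(c[0]+c[1]-c[2]-c[3]);print(np.degrees(np.arctan2(d[1],d[0])))
S=lambda x,y:(205+x/2.5-.3,90+y/2.5-.3); T=lambda x,y:(120+(x-450)/2.5-.3,280+y/2.5-.3)
e=[at('side',*S(*p),z) for p,z in(((215,92),138),((292,90),138),((250,128),94))];print('side bar',e)
print('well',at('top',*Q(494,299),100),at('side',*T(646,170),100))
for z in (100,):
  f,g=at('top',*Q(517,166),z),at('top',*Q(473,432),z);print('line',f,g,(f+g)/2,np.degrees(np.arctan2(*(f-g)[1::-1])))
f,g=at('side',*T(535,113),100),at('side',*T(767,229),100);print('sline',f,g,(f+g)/2,np.degrees(np.arctan2(*(f-g)[1::-1])))
print('blue',at('top',343,225,130),at('side',293,163,130),'bluefoot',at('side',304,212,0),'red',at('top',406,265,130),'redfoot',at('side',353,181,0))
print('tcp yaw',readout.get_obs()['tcp_rot'], 'blue ends',at('top',350,212,130),at('top',337,238,130),at('top',394,258,130),at('top',420,272,130))
```

```text
bar [ 504.4 -219.1  138. ] [ 448.3 -249.8  138. ] [ 476.4 -234.4  138. ] -151.36267814426162
rack [array([ 688.9, -236.9,   70. ]), array([ 677.8, -306.9,   70. ]), array([ 428.9, -266.7,   70. ]), array([ 440.5, -195.5,   70. ])] [ 559.  -251.5   70. ]
-9.319081555670238
side bar [array([ 503.1, -220.1,  138. ]), array([ 444.5, -240.9,  138. ]), array([ 477. , -240.6,   94. ])]
well [497.2 235.8 100. ] [497.9 239.  100. ]
line [567.5 224.7 100. ] [427.5 245.7 100. ] [497.5 235.2 100. ] -8.509618730686885
sline [568.4 227.2 100. ] [428.  249.2 100. ] [498.2 238.2 100. ] -8.900078523751391
blue [ 442.7 -126.4  130. ] [ 470.6 -120.1  130. ] bluefoot [ 445.1 -127.2    0. ] red [ 362.7 -251.8  130. ] redfoot [ 363.1 -252.5    0. ]
tcp yaw [-3.1 -0.   0.3] blue ends [ 468.9 -140.7  130. ] [ 416.5 -114.2  130. ] [ 376.6 -228.1  130. ] [ 348.8 -279.5  130. ]
```

The crops confirm the choice: the grey straight bar sits at the near end of the rack and its bar centre is at top pixel (398,208). The well mouth is at top (168,199) and side (198,348), with the engraved line along about -8.7°. I'm flipping the grasp by a half turn so joint 6 stays in range for the later turn.

```bash
python3 -m creep '.0195 .0164 0 0 0 .12 60;.0195 .0164 0 0 0 .12 60;.0195 .0164 0 0 0 .12 60;.0195 .0164 0 0 0 .12 60;.0195 .0164 0 0 0 .12 60;.0195 .0164 0 0 0 .12 60;.0195 .0164 0 0 0 .12 60;.0195 .0164 0 0 0 .12 60'
python3 -m creep '.0195 .0164 0 0 0 .12 60;.0195 .0164 0 0 0 .12 60;.0195 .0164 0 0 0 .12 60;.0195 .0164 0 0 0 .12 60;.0195 .0164 0 0 0 .12 60;.0195 .0164 0 0 0 .12 60;.0195 .0164 0 0 0 .12 60;.0195 .0164 0 0 0 .12 60'
python3 -m creep '0 0 0 0 0 .12 60;0 0 0 0 0 .12 60;0 0 0 0 0 .12 60;0 0 0 0 0 .12 60;0 0 0 0 0 .12 60;0 0 0 0 0 .12 60;0 0 0 0 0 .12 60;0 0 0 0 0 .12 60'
```

```text
time: 0.77
tool_pos: [321.3, -366.3, 292.0]
tcp_rot: [-3.141, -0.0, 1.285]
contact_force: [-0.0, -0.7, 0.5]
grip_width: 55.3
finger_force: 0.0
time: 1.43
tool_pos: [477.3, -235.1, 291.9]
tcp_rot: [-3.141, -0.001, 2.245]
contact_force: [0.2, 0.6, -0.4]
grip_width: 54.8
finger_force: 0.0
time: 2.1
tool_pos: [476.4, -236.0, 291.8]
tcp_rot: [3.141, -0.001, -3.078]
contact_force: [0.4, 0.2, 0.1]
grip_width: 55.0
finger_force: 0.0
```

```bash
python3 -m creep '0 0 -.017 0 0 .109 60;0 0 -.02 0 0 .109 60;0 0 -.02 0 0 .109 60;0 0 -.02 0 0 .109 60;0 0 0 0 0 0 60;0 0 0 0 0 0 60'
python3 - <<'E'
from h import *
s=viewer.capture('side');t=viewer.capture('top')
cv2.imwrite('pics/c3.png',np.hstack([crop(s[:,:,::-1],205,60,160,140,2.5),crop(t[:,:,::-1],350,140,100,100,3.5)]))
E
```

```text
time: 2.6
tool_pos: [476.2, -235.9, 214.5]
tcp_rot: [3.139, -0.001, -2.652]
contact_force: [0.4, -0.3, 0.1]
grip_width: 55.1
finger_force: 0.0
```

View pics/c3.png

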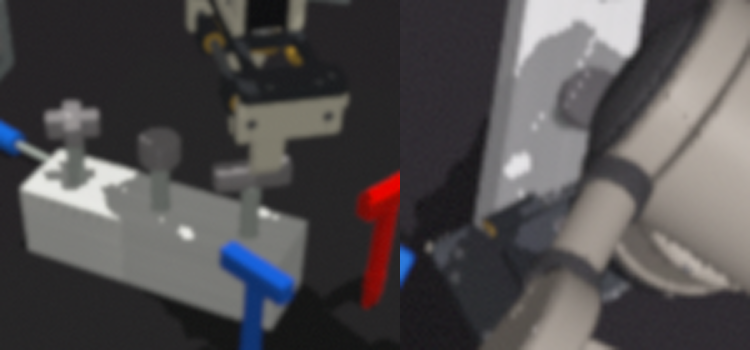

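The side crop shows the near finger at (268,150) above and in front of the bar, centred at (252,175), so the alignment looks right. Next I go down and grip.

```bash
python3 -m creep '0 0 -.01 0 0 .01 60;0 0 -.01 0 0 0 60;0 0 -.01 0 0 0 60;0 0 -.009 0 0 0 60;0 0 0 0 0 0 60;0 0 0 0 0 0 60'
python3 -m creep '0 0 0 0 0 0 30;0 0 0 0 0 0 0;0 0 0 0 0 0 0;0 0 0 0 0 0 0;0 0 0 0 0 0 0;0 0 0 0 0 0 0'
```

```text
time: 3.2
tool_pos: [476.3, -235.9, 175.4]
tcp_rot: [3.14, -0.001, -2.639]
contact_force: [0.6, -0.0, 0.3]
grip_width: 55.2
finger_force: 0.0
time: 3.7
tool_pos: [476.6, -236.2, 176.4]
tcp_rot: [-3.141, 0.0, -2.638]
contact_force: [0.8, 0.2, -0.2]
grip_width: 19.6
finger_force: 0.0
```

```bash
python3 -m creep '0 0 0 0 0 0 0;0 0 0 0 0 0 0;0 0 0 0 0 0 0;0 0 0 0 0 0 0'
python3 -c "
from plant import readout;o=readout.get_obs();print(o['moment'],o['contact_force'])"
```

```text
time: 4.03
tool_pos: [476.5, -236.1, 176.3]
tcp_rot: [3.141, 0.0, -2.638]
contact_force: [-0.4, 1.1, 2.1]
grip_width: 16.1
finger_force: 30.0
[0.28133171 0.01593764 0.01495708] [-0.4097734   1.05095396  2.09043294]
```

```bash
python3 -m creep '0 0 .01 0 0 0 0;0 0 .015 0 0 0 0;0 0 .02 0 0 0 0;0 0 .02 0 0 0 0;0 0 .02 0 0 0 0;0 0 .02 0 0 0 0;0 0 .02 0 0 0 0;0 0 .02 0 0 0 0'
python3 -m creep '0 .02 0.003 0 0 -.08 0;0 .03 0 0 0 -.08 0;0 .03 0 0 0 -.08 0;0 .03 0 0 0 -.08 0;0 .03 0 0 0 -.08 0;0 .03 0 0 0 -.08 0;0 .03 0 0 0 -.08 0;0 .03 0 0 0 -.08 0'
```

```text
time: 4.7
tool_pos: [476.3, -236.0, 322.6]
tcp_rot: [3.141, -0.0, -2.638]
contact_force: [0.7, 0.0, -2.6]
grip_width: 15.6
finger_force: 30.0
time: 5.37
tool_pos: [476.2, -4.8, 324.7]
tcp_rot: [-3.142, 0.0, 3.001]
contact_force: [0.4, 0.8, -1.5]
grip_width: 15.7
finger_force: 30.0
```

```bash
python3 -m creep '.003 .03 0 0 0 -.01 0;.003 .03 0 0 0 0 0;.003 .03 0 0 0 0 0;.003 .03 0 0 0 0 0;.003 .03 0 0 0 0 0;.003 .03 0 0 0 0 0;.003 .03 0 0 0 0 0;0 .03 0 0 0 0 0'
python3 -m creep '0 .002 -.01 0 0 0 0;0 0 -.015 0 0 0 0;0 0 -.01 0 0 0 0;0 0 0 0 0 0 0;0 0 0 0 0 0 0;0 0 0 0 0 0 0'
python3 - <<'E'
from h import *
print(readout.get_obs()['tool_pos'],readout.get_obs()['tcp_rot'])
s=viewer.capture('side');t=viewer.capture('top')
cv2.imwrite('pics/s4.png',s[:,:,::-1]);cv2.imwrite('pics/t4.png',t[:,:,::-1])
cv2.imwrite('pics/c4.png',np.hstack([crop(s[:,:,::-1],120,230,160,190,3),crop(t[:,:,::-1],110,125,100,190,3)]))
o=readout.get_obs()['tool_pos'];print([proj('side',o+[0,0,-h]) for h in(37,57,167)])
E
```

```text
time: 6.03
tool_pos: [497.6, 235.3, 324.6]
tcp_rot: [3.142, 0.0, 2.995]
contact_force: [-0.5, 0.3, -1.9]
grip_width: 15.5
finger_force: 30.0
time: 6.53
tool_pos: [497.9, 235.4, 290.0]
tcp_rot: [3.141, 0.001, 2.994]
contact_force: [0.4, -0.6, -2.0]
grip_width: 15.7
finger_force: 30.0
[497.94481559 235.36082965 289.96089232] [3.14114357e+00 8.66087938e-04 2.99388723e+00]
[array([176.66286442, 278.37247566]), array([180.30922549, 289.1860769 ]), array([196.44824867, 337.04775536])]
```

View pics/c4.png

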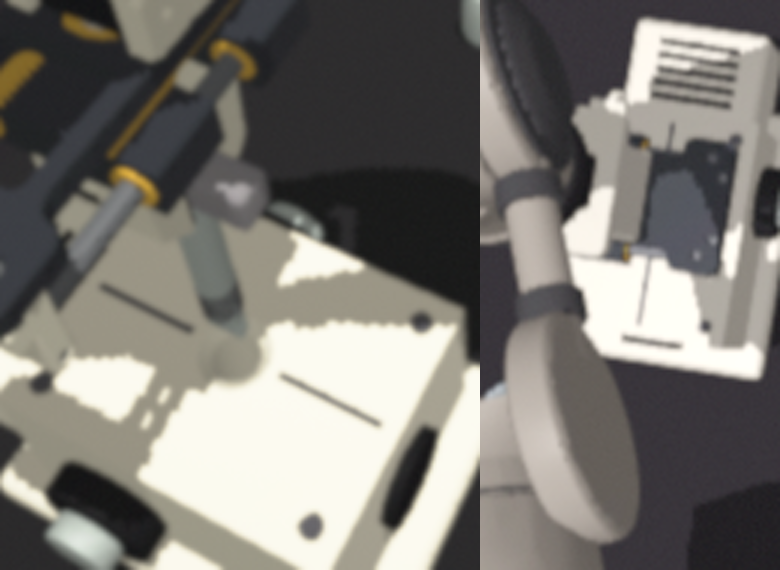

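Run:
```python
from h import *
np.set_printoptions(precision=1,suppress=True)
s=cv2.imread('pics/s4.png');c=crop(s,160,275,70,85,7)
c=np.clip((c.astype(float)-20)*1.5,0,255).astype(np.uint8)
o=np.array([497.9,235.4,290])
for h in(57,149,167):
    u=proj('side',o-[0,0,h]);cv2.circle(c,tuple(int(k) for k in((u-[160,275])*7+3)),3,(0,0,255),-1)
for w in((497.3,235.5,100),(497.9,239,100)):
    u=proj('side',w);cv2.circle(c,tuple(int(k) for k in((u-[160,275])*7+3)),3,(0,255,0),-1)
cv2.imwrite('pics/c5.png',c)
```

```text
(no output)
```

View pics/c5.png

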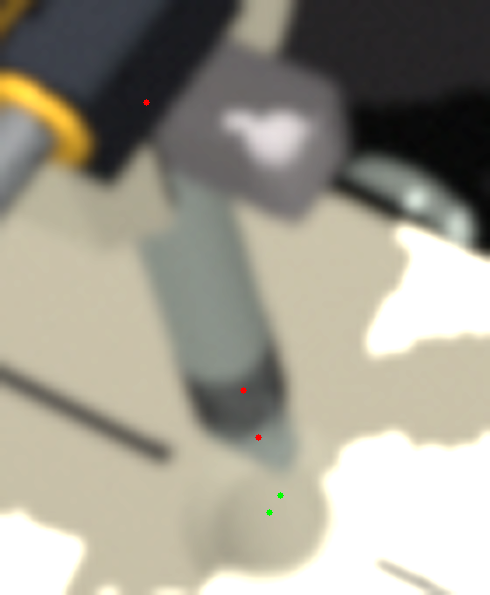

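The tool-axis projection passes through the shank. The shank centre is about (211,300) in the crop against a predicted 212. The tip is at about (265,458), just above the mouth at about (266,515), so the offset is small. I lower it while watching the forces.

```bash
python3 -m creep '.0005 .0008 -.005 0 0 0 0;0 0 -.005 0 0 0 0;0 0 -.005 0 0 0 0;0 0 -.005 0 0 0 0;0 0 -.005 0 0 0 0;0 0 -.004 0 0 0 0;0 0 -.004 0 0 0 0;0 0 0 0 0 0 0'
python3 -c "
from plant import readout;o=readout.get_obs();print(o['moment'],o['contact_force'])"
```

```text
time: 7.3
tool_pos: [497.7, 236.5, 255.2]
tcp_rot: [-3.141, -0.001, 2.995]
contact_force: [0.4, -0.4, -2.2]
grip_width: 15.7
finger_force: 30.0
[ 0.09899225 -0.14437884 -0.0122941 ] [ 0.43731722 -0.43547948 -2.17703694]
```

```bash
python3 -m creep '0 0 -.004 0 0 0 0;0 0 -.004 0 0 0 0;0 0 -.004 0 0 0 0;0 0 -.004 0 0 0 0;0 0 -.004 0 0 0 0;0 0 -.004 0 0 0 0;0 0 -.004 0 0 0 0;0 0 0 0 0 0 0'
python3 -c "
from plant import readout;o=readout.get_obs();print(o['moment'],o['contact_force'])"
```

```text
time: 7.97
tool_pos: [497.7, 236.5, 227.2]
tcp_rot: [-3.141, -0.001, 2.995]
contact_force: [1.0, -0.3, -2.1]
grip_width: 15.8
finger_force: 30.0
[ 0.09657636 -0.17936236 -0.03360983] [ 0.997074   -0.30897325 -2.14289794]
```

```bash
python3 -m creep '0 0 -.004 0 0 0 0;0 0 -.004 0 0 0 0;0 0 -.004 0 0 0 0;0 0 -.004 0 0 0 0;0 0 -.004 0 0 0 0;0 0 -.004 0 0 0 0;0 0 -.004 0 0 0 0;0 0 0 0 0 0 0'
python3 -c "
from plant import readout;o=readout.get_obs();print(o['moment'],o['contact_force'])"
python3 -m creep '0 0 -.002 0 0 0 0;0 0 -.002 0 0 0 0;0 0 -.002 0 0 0 0;0 0 -.002 0 0 0 0;0 0 0 0 0 0 0'
python3 -c "
from plant import readout;o=readout.get_obs();print(o['moment'],o['contact_force'])"
```

```text
time: 8.63
tool_pos: [497.7, 236.5, 199.2]
tcp_rot: [-3.141, -0.001, 2.995]
contact_force: [-0.2, -0.4, -2.2]
grip_width: 15.7
finger_force: 30.0
[ 0.0465778  -0.14954185  0.0024539 ] [-0.21774494 -0.42086546 -2.23667984]
time: 9.05
tool_pos: [497.9, 236.6, 191.9]
tcp_rot: [-3.141, -0.001, 2.995]
contact_force: [0.0, 0.2, -2.1]
grip_width: 15.9
finger_force: 30.0
[ 0.00230163 -0.15486697  0.01178595] [ 0.02185575  0.15624336 -2.09229387]
```

```bash
python3 -m creep '0 0 -.002 0 0 0 0;0 0 -.002 0 0 0 0;0 0 -.002 0 0 0 0;0 0 -.002 0 0 0 0;0 0 0 0 0 0 0'
python3 -m creep '0 0 -.001 0 0 0 0;0 0 -.001 0 0 0 0;0 0 -.001 0 0 0 0;0 0 -.001 0 0 0 0;0 0 0 0 0 0 0'
python3 -c "
from plant import readout;o=readout.get_obs();print(o['moment'],o['contact_force'])"
```

```text
time: 9.47
tool_pos: [497.9, 236.6, 183.7]
tcp_rot: [-3.141, -0.001, 2.995]
contact_force: [-0.5, -0.0, -1.7]
grip_width: 15.6
finger_force: 30.0
time: 9.88
tool_pos: [498.2, 236.7, 180.4]
tcp_rot: [3.141, 0.0, 2.995]
contact_force: [-0.4, -0.4, -0.4]
grip_width: 16.0
finger_force: 30.0
[-0.02682733 -0.02093892 -0.02610571] [-0.44290565 -0.404568   -0.42533968]
```

Home: the force changed at z≈180, about 88 mm below the mouth. Next is the clockwise turn.

```bash
python3 -m creep '0 0 0 0 0 -.1 0;0 0 0 0 0 -.1 0;0 0 0 0 0 -.1 0;0 0 0 0 0 -.1 0;0 0 0 0 0 -.1 0;0 0 0 0 0 -.1 0;0 0 0 0 0 -.1 0;0 0 0 0 0 -.1 0'
python3 -c "
from plant import readout;o=readout.get_obs();print(o['moment'],o['contact_force'],o['joint_positions'])"
```

```text
time: 10.55
tool_pos: [498.0, 236.7, 180.4]
tcp_rot: [3.141, -0.0, 2.19]
contact_force: [-0.2, 0.0, -0.6]
grip_width: 15.7
finger_force: 30.0
[0.05544769 0.02865285 0.03322519] [-0.2370811   0.0169833  -0.60709542] [ 3.04620087e-01  5.01574956e-01  1.60495565e+00  1.99844803e-04
  1.03484691e+00 -3.14548737e-01]
```

```bash
python3 -m creep '0 0 0 0 0 -.1 0;0 0 0 0 0 -.1 0;0 0 0 0 0 -.1 0;0 0 0 0 0 -.1 0;0 0 0 0 0 -.1 0;0 0 0 0 0 -.1 0;0 0 0 0 0 -.1 0;0 0 0 0 0 -.08 0'
python3 -c "
from plant import readout;o=readout.get_obs();print(o['moment'],o['contact_force'])"
python3 -m creep '0 0 0 0 0 0 0;0 0 0 0 0 0 20;0 0 0 0 0 0 40;0 0 0 0 0 0 50;0 0 0 0 0 0 60;0 0 0 0 0 0 60;0 0 0 0 0 0 60;0 0 0 0 0 0 60'
```

```text
time: 11.22
tool_pos: [497.9, 237.0, 180.4]
tcp_rot: [-3.141, -0.001, 1.41]
contact_force: [-1.0, 1.2, -0.2]
grip_width: 16.1
finger_force: 30.0
[0.3141663  0.11290627 0.04571791] [-1.01448125  1.18013383 -0.15898229]
time: 11.88
tool_pos: [498.1, 236.6, 180.3]
tcp_rot: [3.141, 0.0, 1.415]
contact_force: [-0.3, 1.3, 0.8]
grip_width: 52.6
finger_force: 0.0
```

Released. I raise the arm clear and check.

```bash
python3 -m creep '0 0 .01 0 0 0 60;0 0 .02 0 0 0 60;0 0 .03 0 0 0 60;0 0 .03 0 0 0 60;0 0 .03 0 0 0 60;-.03 -.02 .02 0 0 0 60;-.03 -.03 0 0 0 0 60;-.03 -.03 0 0 0 0 60'
python3 -m creep '-.02 -.035 0 0 0 0 60;-.02 -.035 0 0 0 0 60;-.02 -.035 0 0 0 0 60;0 -.035 0 0 0 0 60;0 -.035 0 0 0 0 60;0 -.035 0 0 0 0 60;0 -.035 0 0 0 0 60;0 0 0 0 0 0 60'
python3 - <<'E'
from h import *
np.set_printoptions(precision=1,suppress=True)
s=viewer.capture('side');t=viewer.capture('top')
cv2.imwrite('pics/c6.png',np.hstack([crop(s[:,:,::-1],120,270,140,150,2.7),crop(t[:,:,::-1],120,125,110,150,2.7)]))
print(proj('side',(497.7,237,142)),proj('top',(497.7,237,142)))
E
```

```text
time: 12.55
tool_pos: [408.4, 157.3, 321.9]
tcp_rot: [3.138, -0.001, 1.417]
contact_force: [0.1, -0.5, -0.1]
grip_width: 54.8
finger_force: 0.0
time: 13.22
tool_pos: [349.2, -92.2, 321.2]
tcp_rot: [3.139, 0.003, 1.409]
contact_force: [0.4, 0.1, 0.0]
grip_width: 55.2
finger_force: 0.0
[193.7 331.2] [162.3 197.2]
```

View pics/c6.png

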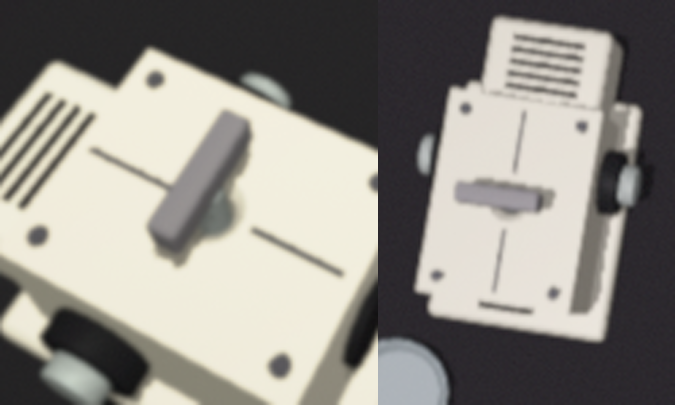

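The screw stands upright in the well. Its bar, at (200,178) in the side crop, lies across the engraved line, and its height matches fully home. The arm is clear.

```bash
python3 -c "
from plant import order;print(order.close_job())"
```

```text
the job is handed in; nothing more can be done
None
```

I lowered the bar screw fully home in the well, turned it clockwise about a quarter turn, let go, moved the arm clear and handed the job in at about 13 s; no verdict came back, and the insert angle was not measured directly.

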